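# Shut the interlocked pump isolator, then open the vent of a vacuum chamber

### The arm

A 6-joint arm with a two-finger parallel gripper is mounted at the origin on the work surface. World frame = base frame: x ahead of the robot, y to its left, z up, the work surface at z = 0. Lengths are in mm, angles in rad, forces in N, time in s.
With the tool pointing down it reaches from about 275 to 750 mm from the base axis. Payload 10.2 kg.
Tool frame: the origin (TCP) lies between the finger pads; the fingertips stand 22 mm ahead of it and the grasp point (between the pads) lies 3 mm ahead of it (ctrl.nose_length is the distance from the TCP to the fingertips, in mm); y points along the fingers, z is the direction in which the jaws open and shut, and the axes are right-handed (so a half turn about y gives the same grasp; the last joint's range is limited). The gripper opens to 85 mm and grips with 20 to 120 N. Pads are 22 mm wide; open, the fingers measure 114 mm over their backs; the gripper's body (76 mm by 85 mm) begins 54 mm behind the grasp point. The pads swing forward as they close: fully open they stand 13 mm farther back than shut.
Start: joints at [1.075, 0.313, 1.498, -0, 1.331, -0.223], TCP at [141.463, 505.588, 253.294] pointing down, gripper open.
Joint ranges: [-2.94, 2.94], [-0.97, 2.17], [0.19, 2.56], [-1.23, 4.37], [0.02, 3.11], [-2.88, 2.88]. Speed limits (rad/s): [2.39, 2.39, 3.01, 3.14, 3.14, 3.14].

### API

Orientations are given as a unit quaternion [w, x, y, z].
In Python, from rig import ctrl, eyes, models gives the robot as it stands.
- The arm moves only by the shell command python3 -m crank 'ROWS' [FORCE]. ROWS is JSON, a list of rows, each an object with "dp": the shift along the tool's x, y, z in mm, a list of three; "roll": the turn about the tool's y in rad; "gripper": the closure in counts, from 0 (fully open) to 255 (shut). A call has 1 to 10 rows; each row is the pose to reach, as a shift and turn from the pose commanded when the call began, along the tool's axes at that moment; what a row does not reach only later rows make up. A row lasts 1/12 s, in which the tool goes at most 41.7 mm and 7.16 degrees, less where a joint would pass 70% of its speed; a pose out of reach is approached as far as the arm can. A call with a gripper value outside its range is refused whole. The fingers move at their own pace and stop on an object; FORCE is the grip in N (left out, the last holds). Time passes only in rows, so rows that repeat a pose let the fingers close. It gives the time, the measured TCP pose, the force and the opening at its end, in the units of the state.
- ctrl.sense(): the state, without advancing time (a new reading comes with each control period).
- eyes.capture(name): name is "scene" or "top" or "wrist"; returns a dict with "color" (480x640x3 uint8, red, green, blue), "fx", "fy", "cx", "cy" (pixels), "R" (3x3) and "t" (3): a world point X has camera coordinates R X + t. Camera axes: x right, y down, z forward; pixel columns grow to the right and rows downward; lengths in mm; the calibration is good to about 2 mm. A picture is of the moment at which its call begins. There is no depth.
- ctrl.finish_job(): hands the job in, once; it reports no verdict.
Trained networks look in a picture, given as the dict that the camera call returned (one of the last four; its "shot" number tells which), for a name from the list of things; names that differ only in an ending like _2 or _b are one class to them, and where a whole thing is asked for, a point or a joint stands for the part that bears it (a point fixed in the world has none). Each returns a list of dicts, best first, with "confidence" (0 to 1); they miss things now and then, are a little off and sometimes report something else, mostly with a low value. They report only what shows in the picture. A call takes as long as a camera call.
- models.spot_in(picture, label): "extent" ([centre column, centre row, width, height] in pixels, round what is visible of it).
- models.spot_point(picture, label): "centre" ([column, row] in pixels: a listed point, or the origin of a listed thing).
The state is a dict: "time_s": time; "joints": joint angles; "dq": joint speeds; "tau": joint torques, N m; "eef_pos": TCP position; "ee_rot": TCP orientation; "force": force on the tool from outside, world axes, zero at the start; "wrist_torque": the same for the moment, N m; "grip_width": opening from 0.0 (shut) to 1.0 (fully open).
Only numpy, scipy, OpenCV 4.12 (cv2) and the standard library are available. Lean on these libraries where they do the work, as an engineer would, in place of code of your own. Each camera call takes 0.05 s, during which the arm holds its last target. There are 200 camera calls.

### The job

Let the embedding chamber up to air: swing the red-gripped pump isolator lever clockwise until it sits firmly home on its stop post, then swing the blue-gripped vent lever anticlockwise until it too sits firmly home on its stop post. The vent lever is interlocked and frees only once the isolator is shut; feel for the stops and do not force either lever against the interlock or its post. Let go of both levers and leave everything else on the bench where it is.

Things in the scene. Friction and masses are not known exactly. Their poses are not given: they have to be found in the camera images.
- station: white valve console fixed to the bench, 190 (x) x 240 (y) mm, top panel 74 mm up; origin on the bench under its centre, +x to its back, +y to its left. Fixed to it: a pump 175 mm high 375 mm to the left, a clear vacuum chamber (182 mm high, radius 92 mm) 325 mm to the right and 75 mm back, and on the panel at x +66, y -86 a dial gauge 48 mm wide, 35 mm high
- isolator (a joint): angle (rad) of the pump isolator lever (red grip) about its upright stem at x 0, y +36 mm of the console; 0: lever points along +y of the console (open); starts at 0 to 0.3. Grows turning clockwise seen from above. Home on its stop post it points about along +x, but the post is clamped by hand: home lies from 1.43 to 1.71. Stiff: friction 0.6 N m, about 7 N at mid-grip; stays where left
- isolator_axis (a point): point on the pump isolator lever's stem axis at mid-grip height, 107 mm above the bench. On this stem a scalloped steel disc (radius 41 mm, 78 to 83 mm above the bench) frees the vent lever only from 1.34 rad on
- isolator_grip (a point): middle of the red grip, 87.5 mm from the stem axis, 107 mm above the bench, moving with the lever. The grip is 60 mm long (58 to 118 mm from the axis), 18 mm wide and 14 mm thick, with 26 mm of air between it and the panel
- isolator_cheek (a point): point on the leading side of the pump isolator lever's flat steel bar (18 mm wide, 88 to 93 mm up), 50 mm out along the lever, that meets its stop post (isolator_stop): an upright rigid steel pin 10 mm thick, 74 to 97 mm up, 52 mm from the stem; its place is not measured. Firm is 4 N or more on the pin; over 35 N harms it (a push at mid-grip weighs 1.7 times on it, less about 11 N of friction)
- vent (a joint): angle (rad) of the vent lever (blue grip) about its upright stem at x 0, y -36 mm of the console; 0: lever points along -x of the console (shut); starts there. Grows turning anticlockwise seen from above. Home on its stop post it points about along -y, but the post is clamped by hand: home lies from 1.43 to 1.71. Stiff: friction 0.5 N m, about 6 N at mid-grip; stays where left
- vent_axis (a point): point on the vent lever's stem axis at mid-grip height, 107 mm above the bench. The brass disc on this stem is locked by the isolator's (0.04 rad of play) until the isolator stands at 1.34 rad or more; once turned, it locks the isolator in turn
- vent_grip (a point): middle of the blue grip, 87.5 mm from the stem axis, 107 mm above the bench, moving with the lever. The grip is 60 mm long (58 to 118 mm from the axis), 18 mm wide and 14 mm thick, with 26 mm of air between it and the panel
- vent_cheek (a point): point on the leading side of the vent lever's flat steel bar (18 mm wide, 88 to 93 mm up), 50 mm out along the lever, that meets its stop post (vent_stop): an upright rigid steel pin 10 mm thick, 74 to 97 mm up, 52 mm from the stem; its place is not measured. Firm is 4 N or more on the pin; over 35 N harms it (a push at mid-grip weighs 1.7 times on it, less about 10 N of friction)
- jar: clear specimen jar, white lid, 42 mm across, 52 mm high, loose; leave alone. Origin under its centre, as for all the loose things
- resin: amber resin bottle, 54 mm across, 105 mm high, loose; leave alone
- dish: clear lidded dish, 90 mm across, 16 mm high, loose; leave alone
- mould: orange embedding mould, 50 x 90 x 14 mm, loose; leave alone
- slidebox: blue slide box, 85 x 105 x 30 mm, loose; leave alone
- tweezers: steel tweezers, 145 mm long, 7 mm thick, loose; leave alone
- stain: small white dropper bottle, red cap, 34 mm across, 70 mm high, loose; leave alone

How it is judged:
By the outcome, as a careful person would: the job done as asked, in the order asked, and still so for the second after the job is handed in, with the robot touching nothing.
It also fails if it takes over 72 s, if anything falls off the work surface, if the arm or the gripper's body presses on something with over 40 N, if the wrist force passes 120 N, or if a joint passes its speed limit or range.

## Working session

There is one attempt and no reset: what is moved stays moved. The work goes in short steps, Python scripts to look and compute and a shell command to move; the robot and the scene stay as the last step left them, time stands still between calls to the robot, and variables do not carry over. Pictures are saved under pics/ and viewed, about 8 in all and at most 12, crops included, and the job is handed in when it is done.

```bash
ls; mkdir -p pics
cat > h.py <<'E'
import numpy as np,cv2
from rig import ctrl,eyes,models
from scipy.spatial.transform import Rotation as Ro
def px2w(c,uv,z):
    d=np.array([(uv[0]-c['cx'])/c['fx'],(uv[1]-c['cy'])/c['fy'],1.])
    R=np.array(c['R']);t=np.array(c['t']);o=-R.T@t;d=R.T@d
    return o+d*(z-o[2])/d[2]
def w2px(c,X):
    p=np.array(c['R'])@np.array(X)+np.array(c['t']);return p[0]/p[2]*c['fx']+c['cx'],p[1]/p[2]*c['fy']+c['cy']
def rot():
    s=ctrl.sense();q=s['ee_rot'];return np.array(s['eef_pos']),Ro.from_quat([q[1],q[2],q[3],q[0]]).as_matrix()
def save(c,n):cv2.imwrite('pics/'+n,c['color'][:,:,::-1])
E
python3 - <<'E'
from h import *
p,R=rot();print(p,R.round(3),ctrl.nose_length);print(ctrl.sense())
for n in ('top','scene'):
    c=eyes.capture(n);save(c,n+'0.png')
    for l,z in [('station',0),('isolator_axis',107),('isolator_grip',107),('vent_axis',107),('vent_grip',107),('isolator_cheek',90),('vent_cheek',90),('jar',0),('resin',0),('stain',0)]:
        r=models.spot_point(c,l)
        for k in r[:2]: print(n,l,round(k['confidence'],2),np.round(k['centre']),px2w(c,k['centre'],z).round(1))
E
```

```text
pics
[141.35277716 505.3600967  252.72401555] [[ 0.963 -0.001  0.269]
 [-0.269 -0.001  0.963]
 [-0.    -1.    -0.001]] 22.0
{'time_s': 0.0, 'joints': array([ 1.07459057e+00,  3.13449725e-01,  1.49846680e+00, -3.04384882e-05,
        1.33100921e+00, -2.23395979e-01]), 'dq': array([ 6.48653739e-05,  5.84550325e-04,  9.86037507e-04, -2.39843010e-03,
       -2.08589266e-04,  1.04425425e-03]), 'tau': array([-1.94452514e-03, -4.12267971e+01, -2.59738022e+01, -3.84209688e-04,
        4.14012233e-03, -5.87963001e-06]), 'eef_pos': array([141.35277716, 505.3600967 , 252.72401555]), 'ee_rot': array([-0.70009403,  0.70098367, -0.0963076 ,  0.09599527]), 'force': array([ 0.5425115 , -0.69162296, -1.36773261]), 'wrist_torque': array([-9.27279362e-03,  7.48355250e-03, -2.95145822e-06]), 'grip_width': 1.0012099616261825}
top station 0.75 [305. 256.] [569.4   7.    0. ]
top isolator_axis 0.96 [281. 247.] [582.8  42.9 107. ]
top isolator_grip 0.73 [313. 312.] [480.7  -7.9 107. ]
top isolator_grip 0.69 [226. 234.] [601.4 130.9 107. ]
top vent_axis 0.87 [324. 259.] [565.  -25.2 107. ]
top vent_grip 0.9 
[... 261 characters left out ...]
585.4  14.9   0. ]
scene station 0.59 [382. 203.] [553.1 218.4   0. ]
scene isolator_axis 0.66 [346. 221.] [581.7  53.4 107. ]
scene isolator_grip 0.64 [381. 206.] [607.3 132.  107. ]
scene vent_axis 0.83 [314. 241.] [568.4 -26.2 107. ]
scene vent_axis 0.51 [307. 197.] [481.5  46.8 107. ]
scene vent_grip 0.94 [287. 214.] [482.6 -13.6 107. ]
scene vent_grip 0.45 [429. 305.] [818.8   8.  107. ]
scene isolator_cheek 0.56 [371. 221.] [610.4  98.8  90. ]
scene vent_cheek 0.77 [295. 233.] [519.5 -28.8  90. ]
scene jar 0.52 [376. 209.] [553.6 195.2   0. ]
scene resin 0.88 [377. 344.] [771.8 -67.1   0. ]
scene resin 0.47 [295. 229.] [459.1  28.8  -0. ]
scene stain 0.3 [315. 239.] [511.2  37.4   0. ]
```

View pics/top0.png

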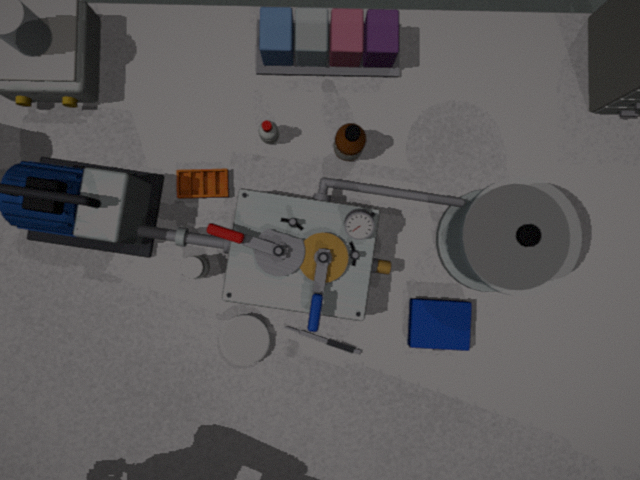

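View pics/scene0.png

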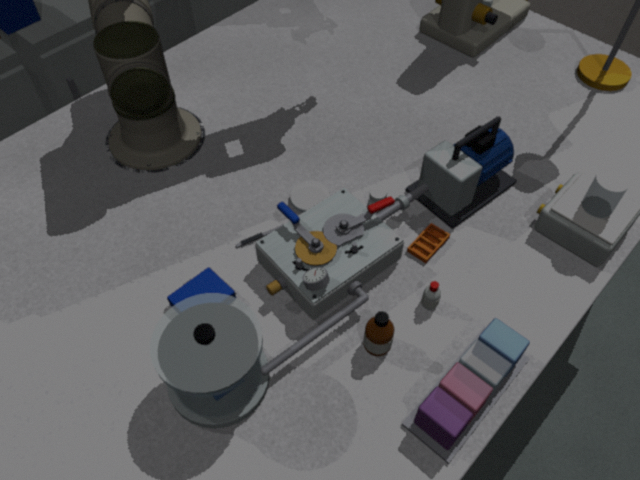

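The top view shows the red grip at (226,234), the blue grip at (314,312), the stems at about (280,250) and (323,258), and the post clamps at (292,221) and (355,253). The tool axes already line up with the console: x with +x and z with +y. I'll move above the console for a closer look.

```bash
python3 -m crank '[{"dp":[28,-3,-18],"roll":0,"gripper":255},{"dp":[56,-6,-36],"roll":0,"gripper":255},{"dp":[84,-9,-54],"roll":0,"gripper":255},{"dp":[112,-12,-72],"roll":0,"gripper":255},{"dp":[140,-15,-90],"roll":0,"gripper":255},{"dp":[168,-18,-108],"roll":0,"gripper":255},{"dp":[196,-21,-126],"roll":0,"gripper":255},{"dp":[224,-24,-144],"roll":0,"gripper":255},{"dp":[252,-27,-162],"roll":0,"gripper":255},{"dp":[270,-30,-178],"roll":0,"gripper":255}]' 40
python3 -m crank '[{"dp":[28,-3,-18],"roll":0,"gripper":255},{"dp":[56,-6,-36],"roll":0,"gripper":255},{"dp":[84,-9,-54],"roll":0,"gripper":255},{"dp":[112,-12,-72],"roll":0,"gripper":255},{"dp":[140,-15,-90],"roll":0,"gripper":255},{"dp":[168,-18,-108],"roll":0,"gripper":255},{"dp":[196,-21,-126],"roll":0,"gripper":255},{"dp":[224,-24,-144],"roll":0,"gripper":255},{"dp":[240,-27,-162],"roll":0,"gripper":255},{"dp":[240,-30,-170],"roll":0,"gripper":255}]'
python3 - <<'E'
from h import *
p,R=rot();print(p,R.round(3),ctrl.sense()['force'])
c=eyes.capture('wrist');save(c,'w1.png');print('cam',-np.array(c['R']).T@c['t'])
for l,z in [('station',0),('isolator_axis',107),('isolator_grip',107),('vent_axis',107),('vent_grip',107),('isolator_cheek',90),('vent_cheek',90)]:
    for k in models.spot_point(c,l)[:2]: print(l,round(k['confidence'],2),np.round(k['centre']),px2w(c,k['centre'],z).round(1))
E
```

```text
time_s: 1.93
eef_pos: [355.1, 259.6, 283.5]
ee_rot: [-0.7, 0.7, -0.096, 0.097]
force: [0.5, 0.0, -0.5]
grip_width: 0.0
time_s: 2.77
eef_pos: [540.4, 30.2, 312.5]
ee_rot: [-0.7, 0.701, -0.097, 0.097]
force: [-1.3, -0.4, -1.2]
grip_width: 0.0
[540.3533952   30.19584378 312.50533894] [[ 0.962 -0.001  0.272]
 [-0.272 -0.     0.962]
 [-0.001 -1.    -0.001]] [-1.33162481 -0.4014797  -1.23901373]
cam [462.39822058  51.52486721 433.65553947]
station 0.87 [320. 226.] [572.3  11.2   0. ]
station 0.54 [349. 247.] [610.9  40.5   0. ]
isolator_axis 0.82 [351. 247.] [574.5  44.6 107. ]
isolator_grip 0.76 [442. 252.] [604.4 131.3 107. ]
vent_axis 0.79 [282. 258.] [566.7 -25.6 107. ]
vent_grip 0.75 [262. 168.] [477.5 -15.  107. ]
isolator_cheek 0.76 [400. 253.] [600.7  92.9  90. ]
vent_cheek 0.73 [266. 209.] [517.3 -28.5  90. ]
```

View pics/w1.png

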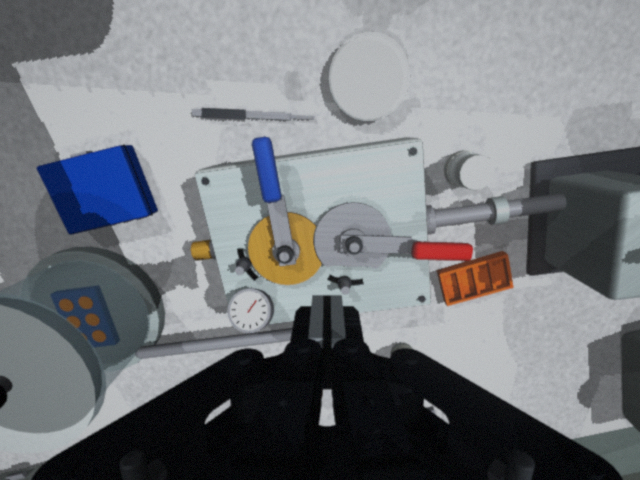

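The wrist view shows the panel's screws at about (205,181), (412,151) and (421,299), the red grip at (442,251), the blue grip at (264,168), and the stems at (353,244) and (285,254). Next I'll fit the console pose from these.

```bash
cat > fit.py <<'E'
from h import *
from scipy.optimize import least_squares
ws=[]
cs={n:eyes.capture(n) for n in('top','wrist')}
P={'top':[(244,196),(228,295),(361,314)],'wrist':[(421,299),(412,151),(205,181)]}
for n,c in cs.items():
    hsv=cv2.cvtColor(c['color'],cv2.COLOR_RGB2HSV)
    for u in P[n]: print(n,'screw',px2w(c,u,74).round(1))
    for nm,m in (('red',((hsv[...,0]<6)|(hsv[...,0]>174))&(hsv[...,1]>170)&(hsv[...,2]>70)),('blue',(hsv[...,0]>110)&(hsv[...,0]<125)&(hsv[...,1]>190)&(hsv[...,2]>50))):
        k,_,st,ce=cv2.connectedComponentsWithStats(m.astype('uint8'))
        for i in range(1,k):
            if st[i,4]>150: print(n,nm,st[i],ce[i].round(),px2w(c,ce[i],111).round(1))
    for nm,u in (('iso',dict(top=(280,250),wrist=(353,244))[n]),('vent',dict(top=(323,257),wrist=(285,254))[n])):print(n,nm,px2w(c,u,107).round(1))
E
python3 fit.py
```

```text
top screw [666.8 107.6  74. ]
top screw [503.7 130.8  74. ]
top screw [474.9 -87.6  74. ]
top iso [577.7  44.7 107. ]
top vent [567.5 -23.3 107. ]
wrist screw [668.3 110.5  74. ]
wrist screw [502.1 132.7  74. ]
wrist screw [474.  -80.1  74. ]
wrist red [411 245  57  18 830] [439. 253.] [602.1 131.5 111. ]
wrist blue [  36  148  118   86 6174] [ 96. 189.] [ 452.4 -167.6  111. ]
wrist blue [255 162  22  40 330] [266. 186.] [492.  -13.4 111. ]
wrist iso [570.9  51.3 107. ]
wrist vent [562.7 -17.4 107. ]
```

Console fit: yaw ≈ -0.135, isolator stem ≈ (577,46), vent stem ≈ (567,-25). The lever starts at θ ≈ 0.15, which already matches the tool's roll. I'll descend just behind the red grip with the fingers shut.

```bash
python3 -m crank '[{"dp":[-1,10,30],"roll":0,"gripper":255},{"dp":[-1,25,60],"roll":0,"gripper":255},{"dp":[-1,50,90],"roll":0,"gripper":255},{"dp":[-1,80,113],"roll":0,"gripper":255},{"dp":[-1,110,113],"roll":0,"gripper":255},{"dp":[-1,130,113],"roll":0,"gripper":255},{"dp":[-1,145,113],"roll":0,"gripper":255},{"dp":[-1,155,113],"roll":0,"gripper":255},{"dp":[-1,160,113],"roll":0,"gripper":255},{"dp":[-1,160,113],"roll":0,"gripper":255}]'
python3 - <<'E'
from h import *
p,R=rot();print(p,ctrl.sense()['force'])
c=eyes.capture('wrist');
tip=p-np.array([0,0,22]);print('tip',w2px(c,tip),'cornersz', [np.round(w2px(c,tip+11*R[:,0]+s*14.5*R[:,2])) for s in(-1,1)])
for l in('isolator_grip','isolator_axis'):
    for k in models.spot_point(c,l)[:1]:
        w=px2w(c,k['centre'],107);print(l,k['confidence'],w,'in tool',(R.T@(w-p)).round(1))
save(c,'w2.png')
for s in range(1,11):
    for st in (.055,.05): 
        a=st*s;print(st,s,[round(20*(1-np.cos(a))+87.5*np.sin(a),1),0,round(20*np.sin(a)-87.5*(1-np.cos(a)),1)],round(a,3),end=' | ')
    print()
E
```

```text
time_s: 4.1
eef_pos: [568.1, 142.2, 152.8]
ee_rot: [-0.7, 0.701, -0.096, 0.096]
force: [0.4, -0.6, 1.1]
grip_width: 0.004
[568.11896578 142.18727321 152.78655761] [ 0.35898392 -0.64048416  1.12965195]
tip (np.float64(328.3866466519977), np.float64(313.2191031425831)) cornersz [array([298., 334.]), array([359., 334.])]
isolator_axis 0.94 [576.71082215  45.76913832 107.        ] in tool [ 34.3  45.8 -90.5]
0.055 1 [np.float64(4.8), 0, np.float64(1.0)] 0.055 | 0.05 1 [np.float64(4.4), 0, np.float64(0.9)] 0.05 | 
0.055 2 [np.float64(9.7), 0, np.float64(1.7)] 0.11 | 0.05 2 [np.float64(8.8), 0, np.float64(1.6)] 0.1 | 
0.055 3 [np.float64(14.6), 0, np.float64(2.1)] 0.165 | 0.05 3 [np.float64(13.3), 0, np.float64(2.0)] 0.15 | 
0.055 4 [np.float64(19.6), 0, np.float64(2.3)] 0.22 | 0.05 4 [np.float64(17.8), 0, np.float64(2.2)] 0.2 | 
0.055 5 [np.float64(24.5), 0, np.float64(2.1)] 0.275 | 0.05 5 [np.float64(22.3), 0, np.float64(2.2)] 0.25 | 
0.055 6 [np.float64(29.4), 0, np.float64(1.8)] 0.33 | 0.05 6 [np.float64(26.8), 0, np.float64(2.0)] 0.3 | 
0.055 7 [np.float64(34.3), 0, np.float64(1.1)] 0.385 | 0.05 7 [np.float64(31.2), 0, np.float64(1.6)] 0.35 | 
0.055 8 [np.float64(39.2), 0, np.float64(0.2)] 0.44 | 0.05 8 [np.float64(35.7), 0, np.float64(0.9)] 0.4 | 
0.055 9 [np.float64(44.0), 0, np.float64(-1.0)] 0.495 | 0.05 9 [np.float64(40.1), 0, np.float64(-0.0)] 0.45 | 
0.055 10 [np.float64(48.7), 0, np.float64(-2.5)] 0.55 | 0.05 10 [np.float64(44.4), 0, np.float64(-1.1)] 0.5 |
```

View pics/w2.png

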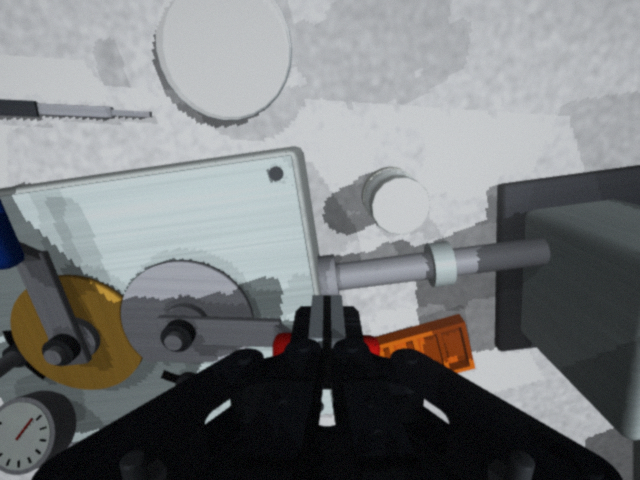

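The wrist view shows the red grip just ahead of the fingers, around (325,347). The stem is at tool offset (34,-90), as planned, and the pipe lies lower. Next I'll descend and make contact.

```bash
python3 -m crank '[{"dp":[0,12,-3],"roll":0,"gripper":255},{"dp":[0,24,-3],"roll":0,"gripper":255},{"dp":[0,35,-3],"roll":0,"gripper":255},{"dp":[0,35,-3],"roll":0,"gripper":255},{"dp":[4,35,-3],"roll":0,"gripper":255},{"dp":[8,35,-3],"roll":0,"gripper":255},{"dp":[11,35,-3],"roll":0,"gripper":255},{"dp":[14,35,-3],"roll":0,"gripper":255},{"dp":[14,35,-3],"roll":0,"gripper":255}]'
python3 -m crank '[{"dp":[1,0,0],"roll":0,"gripper":255},{"dp":[2,0,0],"roll":0,"gripper":255},{"dp":[3,0,0],"roll":0,"gripper":255},{"dp":[3,0,0],"roll":0,"gripper":255}]'
```

```text
time_s: 5.0
eef_pos: [581.8, 135.2, 118.7]
ee_rot: [0.701, -0.7, 0.096, -0.097]
force: [-0.3, -0.5, 0.1]
grip_width: 0.001
time_s: 5.33
eef_pos: [583.9, 134.7, 118.3]
ee_rot: [0.701, -0.701, 0.096, -0.096]
force: [0.6, 0.1, 0.5]
grip_width: -0.002
```

```bash
python3 -m crank '[{"dp":[4.8,0,1],"roll":0.055,"gripper":255},{"dp":[9.7,0,1.7],"roll":0.11,"gripper":255},{"dp":[14.6,0,2.1],"roll":0.165,"gripper":255},{"dp":[19.6,0,2.3],"roll":0.22,"gripper":255},{"dp":[24.5,0,2.1],"roll":0.275,"gripper":255}]'
python3 -m crank '[{"dp":[4.8,0,1],"roll":0.055,"gripper":255},{"dp":[9.7,0,1.7],"roll":0.11,"gripper":255},{"dp":[14.6,0,2.1],"roll":0.165,"gripper":255},{"dp":[19.6,0,2.3],"roll":0.22,"gripper":255},{"dp":[24.5,0,2.1],"roll":0.275,"gripper":255}]'
cat > st.py <<'E'
from h import *
import sys
ax=np.array([[577,46],[567,-25]][int(sys.argv[1])]);p,R=rot();f=np.array(ctrl.sense()['force'])
d=p[:2]-ax;print('p',p.round(1),'rel in tool x,z',(R[:2].T@d)[[0,2]].round(1),'f tool',(R.T@f).round(1),'phi',round(-np.arctan2(R[1,0],R[0,0]),3),'theta~',round(-np.arctan2(R[1,0],R[0,0])-.135,3))
E
python3 st.py 0
```

```text
time_s: 5.75
eef_pos: [606.9, 130.4, 118.1]
ee_rot: [-0.68, 0.681, -0.193, 0.191]
force: [-8.5, 0.5, 3.5]
grip_width: -0.002
time_s: 6.17
eef_pos: [628.8, 119.7, 117.9]
ee_rot: [-0.647, 0.648, -0.285, 0.282]
force: [-7.8, 2.0, 3.2]
grip_width: 0.001
p [628.8 119.7 117.9] rel in tool x,z [-19.  88.] f tool [-6.8 -3.1 -4.4] phi 0.825 theta~ 0.69
```

```bash
python3 -m crank '[{"dp":[4.8,0,1],"roll":0.055,"gripper":255},{"dp":[9.7,0,1.7],"roll":0.11,"gripper":255},{"dp":[14.6,0,2.1],"roll":0.165,"gripper":255},{"dp":[19.6,0,2.3],"roll":0.22,"gripper":255},{"dp":[24.5,0,2.1],"roll":0.275,"gripper":255},{"dp":[29.4,0,1.8],"roll":0.33,"gripper":255},{"dp":[34.3,0,1.1],"roll":0.385,"gripper":255},{"dp":[39.2,0,0.2],"roll":0.44,"gripper":255},{"dp":[44,0,-1],"roll":0.495,"gripper":255}]'; python3 st.py 0
python3 - <<'E'
from h import *
c=eyes.capture('top');save(dict(color=cv2.resize(c['color'][150:350,180:420],None,fx=3,fy=3)),'t3.png')
for k in models.spot_point(c,'isolator_grip')[:1]: print(k['confidence'],px2w(c,k['centre'],107))
E
```

```text
time_s: 6.92
eef_pos: [658.1, 87.4, 117.8]
ee_rot: [-0.558, 0.559, -0.435, 0.432]
force: [-5.5, 5.5, 1.0]
grip_width: 0.0
p [658.1  87.4 117.8] rel in tool x,z [-20.   88.8] f tool [-6.7 -1.  -4. ] phi 1.32 theta~ 1.185
```

View pics/t3.png

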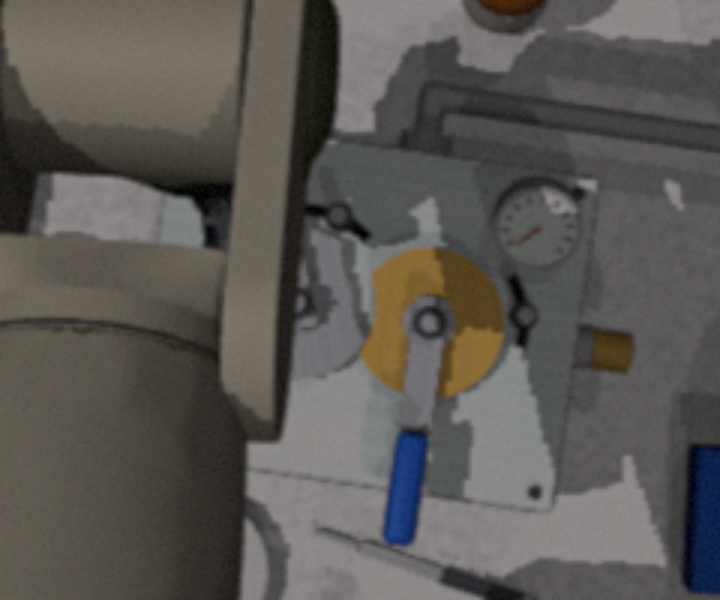

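The top view is blocked by the arm, and the levers look as expected. I'll carry on in small steps, reading the force (steady friction about 7 N).

```bash
python3 -m crank '[{"dp":[2.2,0,0.5],"roll":0.025,"gripper":255},{"dp":[4.4,0,0.9],"roll":0.05,"gripper":255},{"dp":[6.6,0,1.3],"roll":0.075,"gripper":255},{"dp":[8.8,0,1.6],"roll":0.1,"gripper":255},{"dp":[11,0,1.8],"roll":0.125,"gripper":255},{"dp":[13.3,0,2],"roll":0.15,"gripper":255}]'; python3 st.py 0
python3 -m crank '[{"dp":[1.1,0,0.2],"roll":0.0125,"gripper":255},{"dp":[2.2,0,0.4],"roll":0.025,"gripper":255}]'; python3 st.py 0
python3 -m crank '[{"dp":[1.1,0,0.2],"roll":0.0125,"gripper":255},{"dp":[2.2,0,0.4],"roll":0.025,"gripper":255}]'; python3 st.py 0
```

```text
time_s: 7.52
eef_pos: [663.4, 75.2, 117.8]
ee_rot: [-0.525, 0.525, -0.475, 0.472]
force: [-5.5, 5.8, 1.8]
grip_width: 0.001
p [663.4  75.2 117.8] rel in tool x,z [-20.2  89. ] f tool [-6.3 -1.8 -4.9] phi 1.469 theta~ 1.334
time_s: 7.68
eef_pos: [664.1, 73.0, 117.8]
ee_rot: [-0.519, 0.519, -0.482, 0.479]
force: [-5.9, 5.9, 2.0]
grip_width: 0.002
p [664.1  73.  117.8] rel in tool x,z [-20.2  88.9] f tool [-6.4 -2.  -5.5] phi 1.493 theta~ 1.358
time_s: 7.85
eef_pos: [664.7, 71.0, 117.8]
ee_rot: [-0.513, 0.513, -0.488, 0.485]
force: [-4.9, 6.2, 0.4]
grip_width: -0.003
p [664.7  71.  117.8] rel in tool x,z [-20.3  88.9] f tool [-6.4 -0.3 -4.6] phi 1.518 theta~ 1.383
```

```bash
for i in 1 2 3 4 5; do python3 st.py 0 | tail -1; done >/dev/null
python3 -m crank '[{"dp":[1.1,0,0.2],"roll":0.0125,"gripper":255},{"dp":[1.1,0,0.2],"roll":0.0125,"gripper":255}]'>/dev/null; python3 st.py 0
python3 -m crank '[{"dp":[1.1,0,0.2],"roll":0.0125,"gripper":255},{"dp":[1.1,0,0.2],"roll":0.0125,"gripper":255}]'>/dev/null; python3 st.py 0
python3 -m crank '[{"dp":[1.1,0,0.2],"roll":0.0125,"gripper":255},{"dp":[1.1,0,0.2],"roll":0.0125,"gripper":255}]'>/dev/null; python3 st.py 0
```

```text
p [665.   69.7 117.8] rel in tool x,z [-20.2  88.9] f tool [-5.8 -0.1 -4.3] phi 1.531 theta~ 1.396
p [665.3  68.7 117.8] rel in tool x,z [-20.2  88.9] f tool [-6.6 -0.9 -4.5] phi 1.543 theta~ 1.408
p [665.5  67.6 117.8] rel in tool x,z [-20.3  88.8] f tool [-6.5 -0.4 -4.5] phi 1.555 theta~ 1.42
```

```bash
python3 -m crank '[{"dp":[1.1,0,0.2],"roll":0.0125,"gripper":255},{"dp":[1.1,0,0.2],"roll":0.0125,"gripper":255}]'>/dev/null; python3 st.py 0
python3 -m crank '[{"dp":[1.1,0,0.2],"roll":0.0125,"gripper":255},{"dp":[1.1,0,0.2],"roll":0.0125,"gripper":255}]'>/dev/null; python3 st.py 0
```

```text
p [665.7  66.6 117.8] rel in tool x,z [-20.3  88.8] f tool [-5.8 -0.6 -4.4] phi 1.568 theta~ 1.433
p [665.9  65.5 117.8] rel in tool x,z [-20.3  88.8] f tool [-6.2 -0.7 -4.3] phi 1.58 theta~ 1.445
```

```bash
echo 'fx=(R.T@f)[0];sys.exit(1 if abs(fx)>8.5 else 0)' >> st.py
python3 -m crank '[{"dp":[1.1,0,0.2],"roll":0.0125,"gripper":255},{"dp":[1.1,0,0.2],"roll":0.0125,"gripper":255}]'>/dev/null; python3 st.py 0 &&
python3 -m crank '[{"dp":[1.1,0,0.2],"roll":0.0125,"gripper":255},{"dp":[1.1,0,0.2],"roll":0.0125,"gripper":255}]'>/dev/null; python3 st.py 0 &&
python3 -m crank '[{"dp":[1.1,0,0.2],"roll":0.0125,"gripper":255},{"dp":[1.1,0,0.2],"roll":0.0125,"gripper":255}]'>/dev/null; python3 st.py 0 &&
python3 -m crank '[{"dp":[1.1,0,0.2],"roll":0.0125,"gripper":255},{"dp":[1.1,0,0.2],"roll":0.0125,"gripper":255}]'>/dev/null; python3 st.py 0 &&
python3 -m crank '[{"dp":[1.1,0,0.2],"roll":0.0125,"gripper":255},{"dp":[1.1,0,0.2],"roll":0.0125,"gripper":255}]'>/dev/null; python3 st.py 0 &&
python3 -m crank '[{"dp":[1.1,0,0.2],"roll":0.0125,"gripper":255},{"dp":[1.1,0,0.2],"roll":0.0125,"gripper":255}]'>/dev/null; python3 st.py 0
```

```text
p [666.2  64.4 117.9] rel in tool x,z [-20.4  88.8] f tool [-7.1  0.3 -4.2] phi 1.593 theta~ 1.458
p [666.4  63.3 117.9] rel in tool x,z [-20.4  88.7] f tool [-6.2 -0.5 -4.3] phi 1.606 theta~ 1.471
p [666.5  62.2 117.8] rel in tool x,z [-20.4  88.7] f tool [-5.2 -0.6 -4.3] phi 1.618 theta~ 1.483
p [666.7  61.1 117.8] rel in tool x,z [-20.4  88.6] f tool [-6.1  0.1 -3.3] phi 1.63 theta~ 1.495
p [666.9  60.  117.9] rel in tool x,z [-20.4  88.6] f tool [-6.3 -0.1 -2.6] phi 1.643 theta~ 1.508
p [667.   58.9 117.8] rel in tool x,z [-20.4  88.6] f tool [-6.2  0.6 -3.9] phi 1.655 theta~ 1.52
```

```bash
python3 -m crank '[{"dp":[1.1,0,0.2],"roll":0.0125,"gripper":255},{"dp":[1.1,0,0.2],"roll":0.0125,"gripper":255}]'>/dev/null; python3 st.py 0 &&
python3 -m crank '[{"dp":[1.1,0,0.2],"roll":0.0125,"gripper":255},{"dp":[1.1,0,0.2],"roll":0.0125,"gripper":255}]'>/dev/null && python3 st.py 0 &&
python3 -m crank '[{"dp":[1.1,0,0.2],"roll":0.0125,"gripper":255},{"dp":[1.1,0,0.2],"roll":0.0125,"gripper":255}]'>/dev/null && python3 st.py 0 &&
python3 -m crank '[{"dp":[1.1,0,0.2],"roll":0.0125,"gripper":255},{"dp":[1.1,0,0.2],"roll":0.0125,"gripper":255}]'>/dev/null && python3 st.py 0 &&
python3 -m crank '[{"dp":[1.1,0,0.2],"roll":0.0125,"gripper":255},{"dp":[1.1,0,0.2],"roll":0.0125,"gripper":255}]'>/dev/null && python3 st.py 0 &&
python3 -m crank '[{"dp":[1.1,0,0.2],"roll":0.0125,"gripper":255},{"dp":[1.1,0,0.2],"roll":0.0125,"gripper":255}]'>/dev/null && python3 st.py 0 &&
python3 -m crank '[{"dp":[1.1,0,0.2],"roll":0.0125,"gripper":255},{"dp":[1.1,0,0.2],"roll":0.0125,"gripper":255}]'>/dev/null && python3 st.py 0 &&
python3 -m crank '[{"dp":[1.1,0,0.2],"roll":0.0125,"gripper":255},{"dp":[1.1,0,0.2],"roll":0.0125,"gripper":255}]'>/dev/null && python3 st.py 0
```

```text
p [667.1  57.8 117.9] rel in tool x,z [-20.5  88.6] f tool [-5.7  0.5 -4.5] phi 1.668 theta~ 1.533
p [667.2  56.7 117.8] rel in tool x,z [-20.5  88.5] f tool [-6.4  0.1 -4.4] phi 1.68 theta~ 1.545
p [667.3  55.6 117.8] rel in tool x,z [-20.5  88.5] f tool [-6.1 -0.1 -3.5] phi 1.693 theta~ 1.558
p [667.4  54.4 117.9] rel in tool x,z [-20.5  88.5] f tool [-6.3  0.6 -3.7] phi 1.705 theta~ 1.57
p [667.5  53.7 117.9] rel in tool x,z [-20.9  88.4] f tool [-7.8 -0.1 -3. ] phi 1.718 theta~ 1.583
p [667.6  53.3 117.9] rel in tool x,z [-21.6  88.3] f tool [-10.6  -0.   -3. ] phi 1.73 theta~ 1.595
```

The stop shows up as rising force while the tool lags behind its command. I'll press on to about 15 N, straight and without rolling.

```bash
python3 -m crank '[{"dp":[0.7,0,0],"roll":0,"gripper":255},{"dp":[1.2,0,0],"roll":0,"gripper":255},{"dp":[1.2,0,0],"roll":0,"gripper":255}]'>/dev/null; python3 st.py 0;python3 -m crank '[{"dp":[0.5,0,0],"roll":0,"gripper":255},{"dp":[0.5,0,0],"roll":0,"gripper":255}]'>/dev/null; python3 st.py 0
```

```text
p [667.6  53.  117.9] rel in tool x,z [-21.2  88.3] f tool [-15.6   1.4  -3.1] phi 1.729 theta~ 1.594
p [667.6  52.8 117.9] rel in tool x,z [-21.   88.3] f tool [-16.5   1.4  -1.9] phi 1.729 theta~ 1.594
```

The isolator is firm: about 16.5 N at the grip, so roughly 17 N on the pin, and it isn't moving. Back off and look.

```bash
python3 -m crank '[{"dp":[-6,0,0],"roll":0,"gripper":255},{"dp":[-16,0,0],"roll":0,"gripper":255},{"dp":[-20,-5,0],"roll":0,"gripper":255},{"dp":[-20,-30,0],"roll":0,"gripper":255},{"dp":[-20,-60,0],"roll":0,"gripper":255},{"dp":[-20,-95,-30],"roll":0,"gripper":255},{"dp":[-20,-130,-65],"roll":0,"gripper":255},{"dp":[-20,-150,-100],"roll":0,"gripper":255},{"dp":[-20,-150,-135],"roll":0,"gripper":255},{"dp":[-20,-150,-160],"roll":0,"gripper":255}]'
python3 st.py 1
python3 - <<'E'
from h import *
for n in('wrist','top'):
    c=eyes.capture(n);save(c,n+'4.png')
    for l in('isolator_axis','isolator_grip','vent_axis','vent_grip'):
        for k in models.spot_point(c,l)[:1]: print(n,l,round(k['confidence'],2),np.round(k['centre']),px2w(c,k['centre'],107).round(1))
E
```

```text
time_s: 11.93
eef_pos: [511.1, 94.7, 270.9]
ee_rot: [-0.46, 0.458, -0.537, 0.539]
force: [-0.3, -0.1, -0.4]
grip_width: -0.0
p [511.1  94.7 270.9] rel in tool x,z [-109.4  -74.2] f tool [ 0.2  0.4 -0.3] phi 1.73 theta~ 1.595
wrist isolator_axis 0.77 [405. 266.] [574.1  49.3 107. ]
wrist isolator_grip 0.82 [506. 271.] [663.   30.2 107. ]
wrist vent_axis 0.77 [400. 337.] [562.6 -22.8 107. ]
top isolator_axis 0.84 [277. 246.] [583.8  49.2 107. ]
top isolator_grip 0.94 [290. 194.] [666.4  30.4 107. ]
top vent_axis 0.59 [324. 259.] [564.  -25.7 107. ]
top vent_grip 0.81 [314. 312.] [480.9 -10.6 107. ]
```

View pics/wrist4.png

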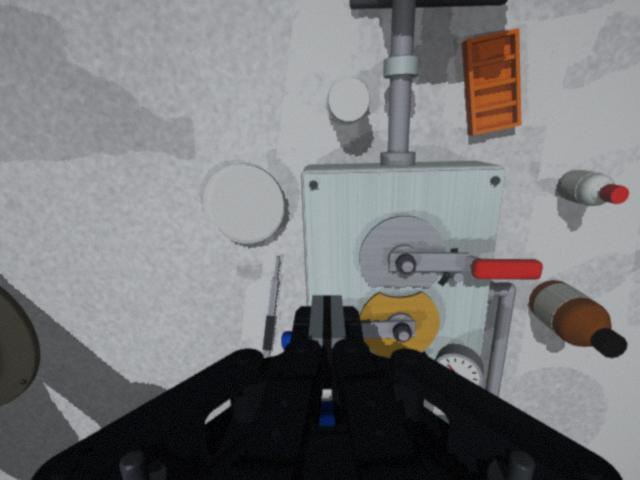

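The wrist view shows the red lever pointing along +x, resting at its post near (447,266), with nothing disturbed. The tool already faces the vent's push direction. Next I'll descend beside the blue grip, with rows mirrored in z.

```bash
python3 -m crank '[{"dp":[30,20,-13],"roll":0,"gripper":255},{"dp":[60,50,-13],"roll":0,"gripper":255},{"dp":[77,80,-13],"roll":0,"gripper":255},{"dp":[77,110,-13],"roll":0,"gripper":255},{"dp":[77,130,-13],"roll":0,"gripper":255},{"dp":[77,145,-13],"roll":0,"gripper":255},{"dp":[77,153,-13],"roll":0,"gripper":255},{"dp":[77,153,-13],"roll":0,"gripper":255}]'
python3 st.py 1 && python3 -m crank '[{"dp":[3,0,0],"roll":0,"gripper":255},{"dp":[6,0,0],"roll":0,"gripper":255},{"dp":[9,0,0],"roll":0,"gripper":255},{"dp":[9,0,0],"roll":0,"gripper":255}]'
python3 st.py 1 && python3 -m crank '[{"dp":[1.5,0,0],"roll":0,"gripper":255},{"dp":[3,0,0],"roll":0,"gripper":255},{"dp":[3,0,0],"roll":0,"gripper":255}]'
python3 st.py 1
```

```text
time_s: 13.1
eef_pos: [487.7, 20.2, 113.9]
ee_rot: [0.458, -0.459, 0.539, -0.537]
force: [-0.2, 0.7, 0.3]
grip_width: 0.002
p [487.7  20.2 113.9] rel in tool x,z [-32.  -85.5] f tool [-0.6 -0.3 -0.3] phi 1.731 theta~ 1.596
time_s: 13.43
eef_pos: [487.0, 10.7, 116.1]
ee_rot: [-0.459, 0.458, -0.538, 0.539]
force: [-0.3, 0.6, 0.1]
grip_width: -0.001
p [487.   10.7 116.1] rel in tool x,z [-22.5 -84.7] f tool [-0.5 -0.1 -0.4] phi 1.731 theta~ 1.596
time_s: 13.68
eef_pos: [486.3, 8.3, 115.5]
ee_rot: [-0.459, 0.458, -0.538, 0.538]
force: [-0.2, 0.2, -0.3]
grip_width: 0.002
p [486.3   8.3 115.5] rel in tool x,z [-20.1 -85. ] f tool [-0.1  0.3 -0.2] phi 1.731 theta~ 1.596
```

```bash
python3 -m crank '[{"dp":[2,-2,-0.5],"roll":-0.025,"gripper":255},{"dp":[4.4,-2,-0.9],"roll":-0.05,"gripper":255},{"dp":[6.6,-2,-1.3],"roll":-0.075,"gripper":255}]'>/dev/null; python3 st.py 1 &&
python3 -m crank '[{"dp":[2,0,-0.5],"roll":-0.025,"gripper":255},{"dp":[4.4,0,-0.9],"roll":-0.05,"gripper":255}]'>/dev/null && python3 st.py 1 &&
python3 -m crank '[{"dp":[2,0,-0.5],"roll":-0.025,"gripper":255},{"dp":[4.4,0,-0.9],"roll":-0.05,"gripper":255}]'>/dev/null && python3 st.py 1
```

```text
p [483.6   2.9 117.2] rel in tool x,z [-20.8 -85.4] f tool [-6.7  0.5 -0.1] phi 1.654 theta~ 1.519
p [482.4  -1.4 117.2] rel in tool x,z [-20.7 -85.3] f tool [-5.7  0.3  0.5] phi 1.604 theta~ 1.469
p [481.4  -5.8 117.2] rel in tool x,z [-20.6 -85.3] f tool [-7.   1.6  1.6] phi 1.554 theta~ 1.419
```

The vent lever is free, with a steady 6-7 N of friction. I'll sweep it most of the way.

```bash
python3 -m crank '[{"dp":[4.8,0,-1],"roll":-0.055,"gripper":255},{"dp":[9.7,0,-1.7],"roll":-0.11,"gripper":255},{"dp":[14.6,0,-2.1],"roll":-0.165,"gripper":255},{"dp":[19.6,0,-2.3],"roll":-0.22,"gripper":255},{"dp":[24.5,0,-2.1],"roll":-0.275,"gripper":255},{"dp":[29.4,0,-1.8],"roll":-0.33,"gripper":255},{"dp":[34.3,0,-1.1],"roll":-0.385,"gripper":255},{"dp":[39.2,0,-0.2],"roll":-0.44,"gripper":255},{"dp":[44,0,1],"roll":-0.495,"gripper":255}]'>/dev/null; python3 st.py 1 &&
python3 -m crank '[{"dp":[4.8,0,-1],"roll":-0.055,"gripper":255},{"dp":[9.7,0,-1.7],"roll":-0.11,"gripper":255},{"dp":[14.6,0,-2.1],"roll":-0.165,"gripper":255},{"dp":[19.6,0,-2.3],"roll":-0.22,"gripper":255},{"dp":[24.5,0,-2.1],"roll":-0.275,"gripper":255},{"dp":[29.4,0,-1.8],"roll":-0.33,"gripper":255},{"dp":[34.3,0,-1.1],"roll":-0.385,"gripper":255},{"dp":[39.2,0,-0.2],"roll":-0.44,"gripper":255},{"dp":[44,0,1],"roll":-0.495,"gripper":255}]'>/dev/null && python3 st.py 1
```

```text
p [483.1 -49.8 117.2] rel in tool x,z [-19.6 -85.2] f tool [-6.2 -1.   3.8] phi 1.057 theta~ 0.922
p [505.  -87.6 117.1] rel in tool x,z [-19.1 -86. ] f tool [-6.7 -1.5  4.3] phi 0.562 theta~ 0.427
```

```bash
python3 -m crank '[{"dp":[2.2,0,-0.5],"roll":-0.025,"gripper":255},{"dp":[4.4,0,-0.9],"roll":-0.05,"gripper":255},{"dp":[6.6,0,-1.3],"roll":-0.075,"gripper":255},{"dp":[8.8,0,-1.6],"roll":-0.1,"gripper":255},{"dp":[11,0,-1.8],"roll":-0.125,"gripper":255},{"dp":[13.3,0,-2],"roll":-0.15,"gripper":255}]'>/dev/null; python3 st.py 1 &&
python3 -m crank '[{"dp":[1.1,0,-0.2],"roll":-0.0125,"gripper":255},{"dp":[2.2,0,-0.4],"roll":-0.025,"gripper":255},{"dp":[2.2,0,-0.4],"roll":-0.025,"gripper":255}]'>/dev/null && python3 st.py 1 &&
python3 -m crank '[{"dp":[1.1,0,-0.2],"roll":-0.0125,"gripper":255},{"dp":[2.2,0,-0.4],"roll":-0.025,"gripper":255},{"dp":[2.2,0,-0.4],"roll":-0.025,"gripper":255}]'>/dev/null && python3 st.py 1 &&
python3 -m crank '[{"dp":[1.1,0,-0.2],"roll":-0.0125,"gripper":255},{"dp":[1.1,0,-0.2],"roll":-0.0125,"gripper":255}]'>/dev/null && python3 st.py 1 &&
python3 -m crank '[{"dp":[1.1,0,-0.2],"roll":-0.0125,"gripper":255},{"dp":[1.1,0,-0.2],"roll":-0.0125,"gripper":255}]'>/dev/null && python3 st.py 1 &&
python3 -m crank '[{"dp":[1.1,0,-0.2],"roll":-0.0125,"gripper":255},{"dp":[1.1,0,-0.2],"roll":-0.0125,"gripper":255}]'>/dev/null && python3 st.py 1 &&
python3 -m crank '[{"dp":[1.1,0,-0.2],"roll":-0.0125,"gripper":255},{"dp":[1.1,0,-0.2],"roll":-0.0125,"gripper":255}]'>/dev/null && python3 st.py 1 &&
python3 -m crank '[{"dp":[1.1,0,-0.2],"roll":-0.0125,"gripper":255},{"dp":[1.1,0,-0.2],"roll":-0.0125,"gripper":255}]'>/dev/null && python3 st.py 1
```

```text
p [515.  -96.3 117. ] rel in tool x,z [-19.  -86.2] f tool [-5.9 -2.4  4.4] phi 0.414 theta~ 0.279
p [516.9 -97.7 117. ] rel in tool x,z [-18.8 -86.3] f tool [-4.2 -1.9  3.5] phi 0.389 theta~ 0.254
p [518.7 -98.9 117. ] rel in tool x,z [-18.8 -86.3] f tool [-5.3 -1.1  2. ] phi 0.364 theta~ 0.229
p [519.6 -99.5 117. ] rel in tool x,z [-18.8 -86.3] f tool [-5.8 -1.6  2.4] phi 0.352 theta~ 0.217
p [ 520.6 -100.1  117. ] rel in tool x,z [-18.8 -86.3] f tool [-4.6 -1.4  2.6] phi 0.339 theta~ 0.204
p [ 521.5 -100.7  117. ] rel in tool x,z [-18.8 -86.3] f tool [-4.7 -2.   2.3] phi 0.327 theta~ 0.192
p [ 522.5 -101.2  117. ] rel in tool x,z [-18.7 -86.3] f tool [-5.4 -1.7  2.3] phi 0.314 theta~ 0.179
p [ 523.5 -101.8  117. ] rel in tool x,z [-18.7 -86.3] f tool [-4.5 -1.5  1.3] phi 0.302 theta~ 0.167
```

```bash
sed -i 's/>8.5/>7.8/' st.py
python3 -m crank '[{"dp":[1.1,0,-0.2],"roll":-0.0125,"gripper":255},{"dp":[1.1,0,-0.2],"roll":-0.0125,"gripper":255}]'>/dev/null && python3 st.py 1 &&
python3 -m crank '[{"dp":[1.1,0,-0.2],"roll":-0.0125,"gripper":255},{"dp":[1.1,0,-0.2],"roll":-0.0125,"gripper":255}]'>/dev/null && python3 st.py 1 &&
python3 -m crank '[{"dp":[1.1,0,-0.2],"roll":-0.0125,"gripper":255},{"dp":[1.1,0,-0.2],"roll":-0.0125,"gripper":255}]'>/dev/null && python3 st.py 1 &&
python3 -m crank '[{"dp":[1.1,0,-0.2],"roll":-0.0125,"gripper":255},{"dp":[1.1,0,-0.2],"roll":-0.0125,"gripper":255}]'>/dev/null && python3 st.py 1 &&
python3 -m crank '[{"dp":[1.1,0,-0.2],"roll":-0.0125,"gripper":255},{"dp":[1.1,0,-0.2],"roll":-0.0125,"gripper":255}]'>/dev/null && python3 st.py 1 &&
python3 -m crank '[{"dp":[1.1,0,-0.2],"roll":-0.0125,"gripper":255},{"dp":[1.1,0,-0.2],"roll":-0.0125,"gripper":255}]'>/dev/null && python3 st.py 1 &&
python3 -m crank '[{"dp":[1.1,0,-0.2],"roll":-0.0125,"gripper":255},{"dp":[1.1,0,-0.2],"roll":-0.0125,"gripper":255}]'>/dev/null && python3 st.py 1 &&
python3 -m crank '[{"dp":[1.1,0,-0.2],"roll":-0.0125,"gripper":255},{"dp":[1.1,0,-0.2],"roll":-0.0125,"gripper":255}]'>/dev/null && python3 st.py 1
```

```text
p [ 524.5 -102.3  117. ] rel in tool x,z [-18.7 -86.3] f tool [-5.  -1.4  2.2] phi 0.289 theta~ 0.154
p [ 525.5 -102.9  117. ] rel in tool x,z [-18.7 -86.3] f tool [-4.5 -2.3  2.4] phi 0.277 theta~ 0.142
p [ 526.5 -103.4  117. ] rel in tool x,z [-18.7 -86.2] f tool [-4.1 -2.   1.7] phi 0.264 theta~ 0.129
p [ 527.5 -103.9  117. ] rel in tool x,z [-18.6 -86.3] f tool [-4.7 -2.8  1.8] phi 0.252 theta~ 0.117
p [ 528.5 -104.4  117. ] rel in tool x,z [-18.6 -86.3] f tool [-4.5 -2.5  1.8] phi 0.239 theta~ 0.104
p [ 529.5 -104.9  117. ] rel in tool x,z [-18.6 -86.3] f tool [-4.6 -2.   1.8] phi 0.227 theta~ 0.092
p [ 530.5 -105.3  117. ] rel in tool x,z [-18.6 -86.3] f tool [-4.4 -2.3  1.3] phi 0.214 theta~ 0.079
p [ 531.5 -105.8  117. ] rel in tool x,z [-18.6 -86.2] f tool [-5.4 -1.6  2. ] phi 0.202 theta~ 0.067
```

```bash
python3 -m crank '[{"dp":[1.1,0,-0.2],"roll":-0.0125,"gripper":255},{"dp":[1.1,0,-0.2],"roll":-0.0125,"gripper":255}]'>/dev/null && python3 st.py 1 &&
python3 -m crank '[{"dp":[1.1,0,-0.2],"roll":-0.0125,"gripper":255},{"dp":[1.1,0,-0.2],"roll":-0.0125,"gripper":255}]'>/dev/null && python3 st.py 1 &&
python3 -m crank '[{"dp":[1.1,0,-0.2],"roll":-0.0125,"gripper":255},{"dp":[1.1,0,-0.2],"roll":-0.0125,"gripper":255}]'>/dev/null && python3 st.py 1 &&
python3 -m crank '[{"dp":[1.1,0,-0.2],"roll":-0.0125,"gripper":255},{"dp":[1.1,0,-0.2],"roll":-0.0125,"gripper":255}]'>/dev/null && python3 st.py 1 &&
python3 -m crank '[{"dp":[1.1,0,-0.2],"roll":-0.0125,"gripper":255},{"dp":[1.1,0,-0.2],"roll":-0.0125,"gripper":255}]'>/dev/null && python3 st.py 1 &&
python3 -m crank '[{"dp":[1.1,0,-0.2],"roll":-0.0125,"gripper":255},{"dp":[1.1,0,-0.2],"roll":-0.0125,"gripper":255}]'>/dev/null && python3 st.py 1 &&
python3 -m crank '[{"dp":[1.1,0,-0.2],"roll":-0.0125,"gripper":255},{"dp":[1.1,0,-0.2],"roll":-0.0125,"gripper":255}]'>/dev/null && python3 st.py 1 &&
python3 -m crank '[{"dp":[1.1,0,-0.2],"roll":-0.0125,"gripper":255},{"dp":[1.1,0,-0.2],"roll":-0.0125,"gripper":255}]'>/dev/null && python3 st.py 1 &&
python3 -m crank '[{"dp":[1.1,0,-0.2],"roll":-0.0125,"gripper":255},{"dp":[1.1,0,-0.2],"roll":-0.0125,"gripper":255}]'>/dev/null && python3 st.py 1 &&
python3 -m crank '[{"dp":[1.1,0,-0.2],"roll":-0.0125,"gripper":255},{"dp":[1.1,0,-0.2],"roll":-0.0125,"gripper":255}]'>/dev/null && python3 st.py 1
```

```text
p [ 532.4 -106.2  117. ] rel in tool x,z [-18.7 -86.2] f tool [-5.6 -2.4  1.4] phi 0.189 theta~ 0.054
p [ 532.9 -106.5  116.9] rel in tool x,z [-19.3 -86.2] f tool [-10.7  -4.6   0.5] phi 0.177 theta~ 0.042
```

```bash
python3 -m crank '[{"dp":[0.3,0,0],"roll":0,"gripper":255},{"dp":[0.5,0,0],"roll":0,"gripper":255},{"dp":[0.5,0,0],"roll":0,"gripper":255}]'>/dev/null; python3 st.py 1
```

```text
p [ 533.  -106.5  116.9] rel in tool x,z [-19.1 -86.2] f tool [-12.4  -6.4   1.1] phi 0.177 theta~ 0.042
```

```bash
python3 -m crank '[{"dp":[0.3,0,0],"roll":0,"gripper":255},{"dp":[0.5,0,0],"roll":0,"gripper":255},{"dp":[0.5,0,0],"roll":0,"gripper":255}]'>/dev/null; python3 st.py 1
```

```text
p [ 533.2 -106.6  116.9] rel in tool x,z [-18.9 -86.3] f tool [-14.1  -8.3   0.6] phi 0.177 theta~ 0.042
```

The vent is firm: about 14 N at the grip, so roughly 14 N on the pin. Retreat and check.

```bash
python3 -m crank '[{"dp":[-5,0,0],"roll":0,"gripper":255},{"dp":[-15,0,0],"roll":0,"gripper":255},{"dp":[-20,-5,0],"roll":0,"gripper":255},{"dp":[-22,-30,0],"roll":0,"gripper":255},{"dp":[-30,-60,0],"roll":0,"gripper":255},{"dp":[-50,-95,0],"roll":0,"gripper":255},{"dp":[-80,-130,0],"roll":0,"gripper":255},{"dp":[-110,-150,0],"roll":0,"gripper":255},{"dp":[-140,-160,0],"roll":0,"gripper":255},{"dp":[-150,-160,0],"roll":0,"gripper":255}]'
python3 - <<'E'
from h import *
for n in('wrist','top'):
    c=eyes.capture(n);save(c,n+'5.png')
    for l in('isolator_axis','isolator_grip','vent_axis','vent_grip'):
        for k in models.spot_point(c,l)[:1]: print(n,l,round(k['confidence'],2),np.round(k['centre']),px2w(c,k['centre'],107).round(1))
cv2.imwrite('pics/both5.png',np.hstack([cv2.resize(cv2.imread(f'pics/{n}5.png'),(400,300)) if 0 else cv2.imread(f'pics/{n}5.png')[100:400,160:560] for n in('wrist','top')]))
print(ctrl.sense()['time_s'],ctrl.sense()['force'])
E
```

```text
time_s: 20.6
eef_pos: [385.9, -80.3, 280.0]
ee_rot: [-0.704, 0.705, -0.061, 0.064]
force: [0.5, -0.9, 0.6]
grip_width: 0.0
wrist isolator_axis 0.67 [479. 381.] [576.4  44.4 107. ]
wrist vent_grip 0.58 [327. 382.] [ 549.5 -110.8  107. ]
top isolator_axis 0.94 [278. 248.] [581.   47.8 107. ]
top isolator_grip 0.92 [289. 197.] [661.9  32.2 107. ]
top vent_axis 0.88 [322. 257.] [567.8 -22.5 107. ]
top vent_grip 0.76 [374. 269.] [ 549.5 -103.7  107. ]
21.1 [-0.10436211  0.52773111  0.5506861 ]
```

View pics/both5.png

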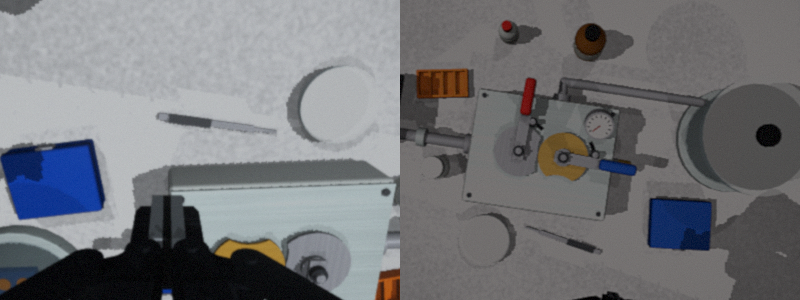

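Both levers rest at their posts: red at about (528,97) pointing along +x, blue at about (618,167) pointing along -y. The loose things haven't moved and the robot is clear, so I'm handing in.

```bash
python3 -c "
from rig import ctrl;print(ctrl.finish_job())"
```

```text
the job is handed in; nothing more can be done
None
```

Both levers are home on their stop posts, isolator first and then vent, and I handed the job in at about 21 s of the 72 s allowed.

| Lever | Stop felt at | Push at grip | Estimated force on pin |
|---|---|---|---|
| Isolator (red), clockwise | about 1.58 rad | 16.5 N | about 17 N |
| Vent (blue), anticlockwise | about 1.52 rad | 14 N | about 14 N |

- **Method:** I pushed each grip with the closed fingers, in small steps near the end. At each stop the force rose and the tool stopped advancing. The vent turned freely at 6–7 N, so it was not forced against the interlock.
- **Last checks:** The final top picture shows red along the console's +x and blue along its -y. The loose things appear unmoved, by eye only. The arm was clear of everything, with a tool force near zero.
- **What disagreed:** The last wrist picture was partly blocked by the gripper. There the networks missed the red grip and the vent stem, and put the blue grip about 7 mm from the top view's position. The network points were also sometimes up to 10 mm apart between cameras. My angles may be off by about 0.05 rad, so I relied on the felt stops to judge home.

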